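# Fit the blue divider in the nail box

### The job

Pull the blue wooden divider out of the dark stock block by its two ends, stand it in the yellow slotted rest and let go of it. Then take it again by its faces and slide it down between the guide ribs of the nail box until it sits fully home on the floor of the box. Lower it gently, do not let it drop in, and leave the plain spare divider in its place in the stock block.

Things in the scene. Friction and masses are not known exactly. Their poses are not given: they have to be found in the camera images.
- divider: blue wooden divider: loose panel 8 mm thick (x), 66 wide (y), 80 tall (z), 20 to 45 g, lower corners clipped 6 mm; origin at the centre of its bottom edge. It starts upright in one slot of the stock block, which covers its faces and rises 4 mm above its top edge; its ends (y = +-33 mm) stick out 8 mm each side, so there it is gripped across its width. It may go in either way round
- spare: plain unpainted spare divider, same size and frame as the blue one, in the other slot of the stock block; it stays there
- stock: dark wooden stock block fixed to the table, 96 (x) by 50 (y) by 94 mm tall, origin at the centre of its underside. Two slots 12 mm wide run right through along its y, centred at x = -19 and +19 mm, open at the top and both ends; slot floor 10 mm above the table
- rest: yellow-painted wooden rest fixed to the table, 80 (x) by 50 (y) by 44 mm tall, origin at the centre of its underside. One slot along its y at x = 0, 11 mm wide, floor 8 mm up; over the top 8 mm its mouth flares to about 22 mm. A divider in it lies along the rest's y, may lean 0.1 rad, its top edge 88 mm above the table, its ends 8 mm out each side
- rest_slot (a point): centre of the floor of the rest's slot, 8 mm above the table; axes as the rest's. A divider standing in the rest has its origin here
- box: open wooden nail box fixed to the table, 166 long (x), 90 wide (y), 100 mm tall, origin at the centre of its underside, floor 6 mm thick. Inside 150 by 70 mm (78 wide above height 84). At mid-length two upright ribs on each long wall form facing guide slots 11 mm wide (x), 9 mm deep (y), from the floor to 70 mm height, then flaring to 25 mm at height 82. A few nails lie on the floor at +x
- seat (a point): centre of the box's floor between the guides, 6 mm above the table; axes as the box's. The fitted divider has its origin here, its y along the box's y, its top edge 14 mm below the box's rim
Mind the look-alikes: they are no part of the job. There is more than one size of the divider; the job needs the smallest.

How it is judged (in metres and radians):
On the way:
1. the blue divider stands in the slot of the rest, on the slot floor, not touched by the gripper (horizontal distance between divider and rest_slot below 0.016 m and z of divider in the frame of rest_slot between -0.006 and 0.006 m and angle between divider's own z axis and vertical below 0.2 rad and contact force between the fingers and divider below 0.05 N), for 0.2 s.
At the end, for the whole second after the job is handed in: The blue divider is between the box guides on the floor (4 mm in height, 5 mm sideways), upright within 0.08 rad, aligned within 0.12 rad, released and at rest; the spare is still in its slot of the stock block, within 12 mm and 0.15 rad of upright (horizontal distance between divider and seat below 0.005 m and z of divider in the frame of seat between -0.004 and 0.004 m and angle between divider's own z axis and vertical below 0.08 rad and angle between the y axis of divider and the y axis of box, either way round below 0.12 rad and linear speed of divider below 0.02 m/s and distance of spare from where it was at the start of the episode below 0.012 m and angle between spare's own z axis and vertical below 0.15 rad); the robot touches nothing.
It fails at once if the blue divider is dropped into the box: it goes faster than 0.4 m/s while less than 45 mm above its seat (horizontal distance between divider and seat below 0.015 m and z of divider in the frame of seat below 0.045 m and linear speed of divider above 0.4 m/s).
It fails at once if the spare divider is pulled out of the stock block (raised or shifted by more than 30 mm) (distance of spare from where it was at the start of the episode above 0.03 m).
It also fails if it takes over 64 s, if anything falls off the work surface, if the arm or the gripper's body presses on something with over 40 N, if the wrist force passes 120 N, or if a joint passes its speed limit or range.

### The arm

A 6-joint arm with a two-finger parallel gripper is mounted at the origin on the work surface. World frame = base frame: x ahead of the robot, y to its left, z up, the work surface at z = 0. Lengths are in m, angles in degrees, forces in N, time in s.
With the tool pointing down it reaches from about 0.25 to 0.8 m from the base axis. Payload 3.9 kg.
Tool frame: the origin (TCP) lies at the very end of the fingers, on their centre line; the grasp point (between the pads) lies 19 mm behind it; z points along the fingers, y is the direction in which the jaws open and shut (so a half turn about z gives the same grasp; the last joint's range is limited). The gripper opens to 85 mm and grips with 20 to 120 N. Pads are 22 mm wide; open, the fingers measure 114 mm over their backs; the gripper's body (76 mm by 85 mm) begins 54 mm behind the grasp point. The pads swing forward as they close: fully open they stand 13 mm farther back than shut.
Start: joints at [-65.145, 14.897, -7.913, 67.191, 0, 90], TCP at [0.221, -0.476, 0.231] pointing down, gripper open.
Joint ranges: [-159.42, 159.42], [-47.68, 98.78], [-73.54, 78.23], [-108.79, 121.32], [-90, 84.71], [-180, 180]. Speed limits (degrees/s): [147.25, 147.25, 180, 180, 180, 180].

### API

Orientations are given as [roll, pitch, yaw] about the fixed x, y, z axes, in that order (R = Rz(yaw) Ry(pitch) Rx(roll)).
In Python, from rig import observe, cams, job_done gives the robot as it stands.
- The arm moves only by the tool apply_moves, never from a script. Its argument "motion" is a list of rows, each an object of numbers: "dx", "dy", "dz": the shift along the tool's x, y, z in cm; "twist": the turn about the tool's z in rad. A call has 1 to 5 rows; each row is the pose to reach, as a shift and turn from the pose commanded when the call began, along the tool's axes at that moment; what a row does not reach only later rows make up. A row lasts 1/12 s, in which the tool goes at most 41.7 mm and 7.16 degrees, less where a joint would pass 70% of its speed; a pose out of reach is approached as far as the arm can. A call with a gripper value outside its range is refused whole. "gripper" is the finger opening in cm, from 0 to 8.54, set as the call begins (left out, the last holds). The fingers move at their own pace and stop on an object; "force" is the grip in N (left out, the last holds). Time passes only in rows, so rows that repeat a pose let the fingers close. It gives the time, the measured TCP pose, the force and the opening at its end, in the units of the state.
- observe(): the state, without advancing time (a new reading comes with each control period).
- cams.read_camera(name): name is "scene" or "top"; returns the picture (400x640x3 uint8, blue, green, red); there is no depth.
- cams.camera_info(name): a dict with "fovy" (degrees; the focal length in pixels is half the picture's height over the tangent of half this angle, whatever the lens; pixels are square), "cx", "cy" (the principal point, pixels), "cam_to_world" (4x4, takes a point from camera to world coordinates). Camera axes: x right, y down, z forward; pixel columns grow to the right and rows downward; lengths in m; the calibration is good to about 2 mm. A picture is of the moment at which its call begins. camera_info takes no time and is no camera call.
- job_done(): hands the job in, once; it reports no verdict.
The state is a dict: "t": time; "joint_positions": joint angles; "dq": joint speeds; "effort": joint torques, N m; "tcp_pos": TCP position; "eef_rot": TCP orientation; "wrist_force": force on the tool from outside, world axes, zero at the start; "wrist_torque": the same for the moment, N m; "finger_gap": finger opening in m.
Only numpy, scipy, OpenCV 4.12 (cv2) and the standard library are available. Lean on these libraries where they do the work, as an engineer would, in place of code of your own. Each camera call takes 0.05 s, during which the arm holds its last target. There are 200 camera calls.

## Working session

There is one attempt and no reset: what is moved stays moved. The work goes in short steps, Python scripts to look and compute and a tool call to move; the robot and the scene stay as the last step left them, time stands still between calls to the robot, and variables do not carry over. Pictures are saved under pics/ and viewed, about 8 in all and at most 12, crops included, and the job is handed in when it is done.

Besides the shell and the picture viewer there is one more tool, called in YAML: its name, and indented under it one key for each argument. apply_moves: Moves the arm, as the interface text tells. Its arguments: {"type":"object","properties":{"motion":{"type":"array","items":{"type":"object","properties":{"dx":{"type":"number"},"dy":{"type":"number"},"dz":{"type":"number"},"twist":{"type":"number"}}}},"gripper":{"type":"number"},"force":{"type":"number"}},"required":["motion"]}

```bash
ls; mkdir -p pics
cat > h.py <<'E'
import numpy as np, cv2
from rig import observe, cams, job_done
def cam(n):
    i=cams.camera_info(n); return 200/np.tan(np.radians(i['fovy'])/2),i['cx'],i['cy'],np.array(i['cam_to_world'])
def ray(n,p,z):
    f,cx,cy,T=cam(n); p=np.atleast_2d(np.array(p,float))
    d=np.c_[(p[:,0]-cx)/f,(p[:,1]-cy)/f,np.ones(len(p))]@T[:3,:3].T; o=T[:3,3]
    return o+d*((z-o[2])/d[:,2])[:,None]
def proj(n,P):
    f,cx,cy,T=cam(n); q=(np.atleast_2d(P)-T[:3,3])@T[:3,:3]
    return np.c_[f*q[:,0]/q[:,2]+cx,f*q[:,1]/q[:,2]+cy]
E
python3 - <<'E'
from h import *
for n in('scene','top'):
    cv2.imwrite(f'pics/{n}0.png',cams.read_camera(n)); i=cams.camera_info(n); print(n,i)
print(observe())
E
```

```text
pics
scene {'fovy': 43.12143800405585, 'cx': 320.8331890559371, 'cy': 200.96332307012108, 'cam_to_world': array([[ 0.5919112 ,  0.66136224, -0.46069634,  1.00491416],
       [ 0.8059958 , -0.48813226,  0.33480989, -0.4079031 ],
       [-0.00345012, -0.56949704, -0.82198614,  0.92310472],
       [ 0.        ,  0.        ,  0.        ,  1.        ]])}
top {'fovy': 57.91637509120102, 'cx': 316.18451455092895, 'cy': 207.6904049757759, 'cam_to_world': array([[ 0.0154574 , -0.9994181 ,  0.03040593,  0.49127671],
       [-0.99981887, -0.01578701, -0.01063014, -0.04730483],
       [ 0.01110398, -0.03023611, -0.99948111,  0.91128163],
       [ 0.        ,  0.        ,  0.        ,  1.        ]])}
{'t': 0.1, 'joint_positions': array([-6.51454529e+01,  1.49346758e+01, -7.97806156e+00,  6.71895927e+01,
       -1.74859558e-04,  8.99993268e+01]), 'dq': array([-0.00103842, -0.10445242,  0.18604672, -0.03659265, -0.01562279,
        0.03374117]), 'effort': array([ 3.90509615e-05, -4.06507802e+01,  2.54527599e+01,  1.01196289e-02,
        1.42972021e-04,  3.79166352e-06]), 'tcp_pos': array([ 0.22041108, -0.4758254 ,  0.23052537]), 'eef_rot': array([-1.79897670e+02,  1.73656975e-04,  2.48552206e+01]), 'wrist_force': array([ 0.18611254, -0.60147596,  0.13460815]), 'wrist_torque': array([-0.00286404,  0.03488028,  0.02624157]), 'finger_gap': 0.08518008028148703}
```

View pics/scene0.png

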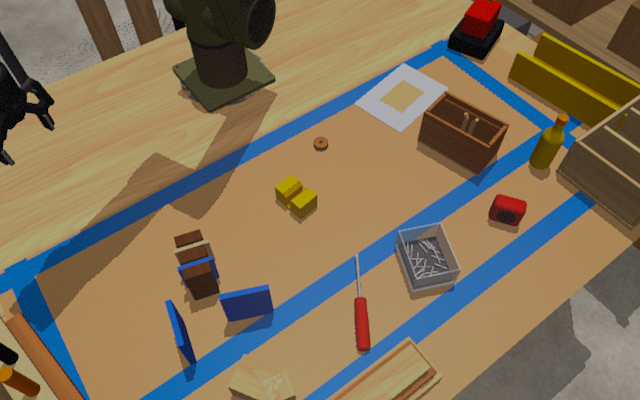

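View pics/top0.png

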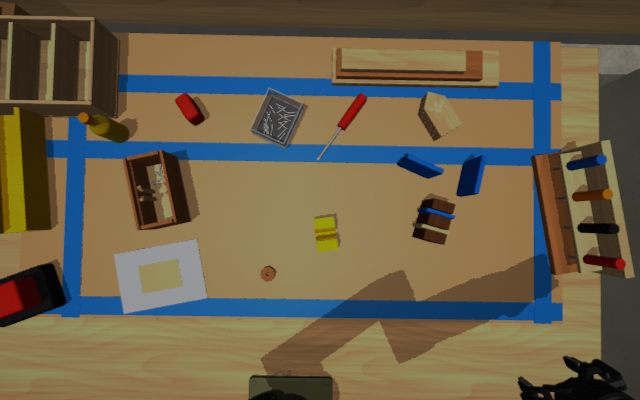

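The top view shows the stock block at about (434,220), with the blue divider in it at (435,211) and the spare at (432,232). The rest is at (326,233) and the box at (157,190).

These could be taken for the divider:
- Blue panel standing at top (420,165)
- Blue panel standing at top (472,175)
- Plain spare at (432,232)
- Blue tape and the blue tool handle

By the description, I choose the blue one in the dark block at (435,211). Next I'll check it in one close crop mosaic.

Run:
```python
from h import *
t=cv2.imread('pics/top0.png'); s=cv2.imread('pics/scene0.png')
c=lambda im,x,y,w,h,k:cv2.resize(im[y:y+h,x:x+w],None,fx=k,fy=k,interpolation=cv2.INTER_CUBIC)
a=np.hstack([c(t,395,180,80,75,5),c(t,295,200,80,75,5)])
b=np.hstack([c(t,110,140,100,100,2.25),c(s,165,220,70,90,2.5),c(s,265,165,70,90,2.5),c(s,410,80,110,90,2.04)[:225,:225]][:1]+[cv2.resize(c(s,165,220,70,90,2.5),(175,225)),cv2.resize(c(s,265,165,70,90,2.5),(175,225)),cv2.resize(c(s,410,85,110,90,2),(225,225))])
cv2.imwrite('pics/m1.png',np.vstack([a,b]))
```

```text
(no output)
```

View pics/m1.png

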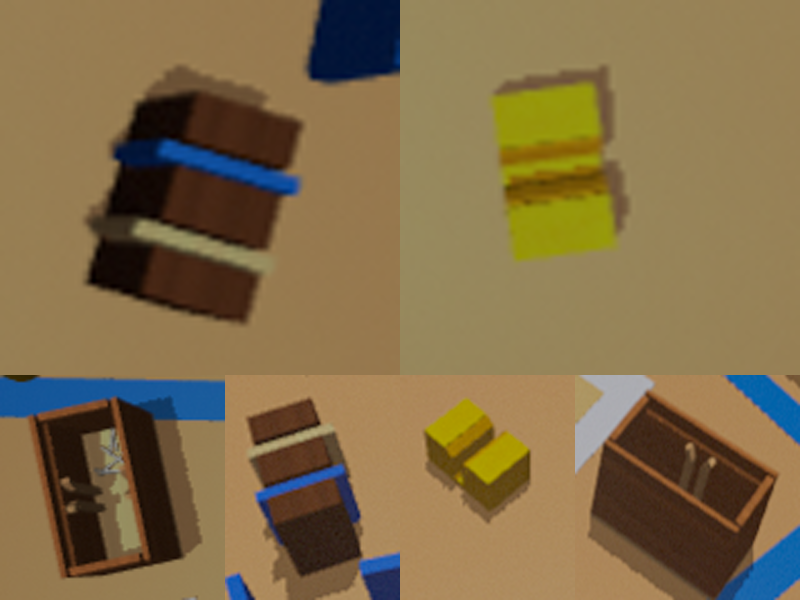

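The blue divider sits in the upper slot in the top view, with its ends sticking out both sides. The rest and box are clear too, with the ribs mid-length and the nails towards one end. Next I'll measure them.

Run:
```python
from h import *
t=cv2.imread('pics/top0.png'); s=cv2.imread('pics/scene0.png')
def rect(m,n,z,roi,name):
    x,y,w,h=roi; q=np.zeros_like(m); q[y:y+h,x:x+w]=m[y:y+h,x:x+w]
    c=max(cv2.findContours(q,0,1)[0],key=cv2.contourArea)[:,0]
    P=ray(n,c,z)[:,:2]; (cx,cy),(w,h),a=cv2.minAreaRect((P*1000).astype(np.float32))
    print(name,n,'c',round(cx,1),round(cy,1),'wh',round(w,1),round(h,1),'ang',round(a,1),'area',len(c))
def hsv(i): return cv2.cvtColor(i,cv2.COLOR_BGR2HSV)
H=hsv(t); S=hsv(s)
rois={'top':((395,180,80,75),(295,200,80,75)),'scene':((165,220,70,90),(265,165,70,90))}
for n,h in(('top',H),('scene',S)):
    for v in (100,150):
        rect(cv2.inRange(h,(100,120,v),(125,255,255)),n,.09,rois[n][0],f'blue{v}')
    rect(cv2.inRange(h,(24,150,120),(34,255,255)),n,.044,rois[n][1],'rest')
C=lambda L,k,ox,oy:[((x+.5)/k-.5+ox,(y+.5)/k-.5+oy) for x,y in L]
def quad(n,px,z,name):
    P=ray(n,px,z)[:,:2]*1000; e=np.roll(P,-1,0)-P
    print(name,P.round(1).tolist(),'mean',P.mean(0).round(1),'len',np.hypot(*e.T).round(1),'ang',np.degrees(np.arctan2(e[:,1],e[:,0])).round(1))
quad('top',C([(195,92),(300,123),(247,322),(142,290)],5,395,180),.094,'stock')
quad('top',C([(493-400,96),(597-400,84),(617-400,246),(513-400,261)],5,295,200),.044,'rest')
quad('top',C([(32,40),(118,25),(153,190),(65,202)],2.25,110,140),.1,'box')
quad('scene',C([(650-575,392-375),(777-575,475-375),(738-575,527-375),(607-575,440-375)],2.05,410,85),.1,'boxS')
```

```text
blue100 top c 508.6 -339.5 wh 64.9 7.9 ang 75.0 area 58
blue150 top c 508.4 -338.9 wh 61.5 4.6 ang 75.7 area 53
rest top c 429.7 -83.7 wh 28.4 50.8 ang 9.0 area 60
blue100 scene c 511.6 -337.9 wh 64.7 9.6 ang 75.1 area 73
blue150 scene c 511.2 -338.2 wh 63.1 7.5 ang 75.1 area 71
rest scene c 483.5 -74.2 wh 30.2 50.2 ang 8.4 area 52
stock [[542.4, -322.5], [529.0, -370.4], [438.5, -346.7], [452.2, -298.9]] mean [ 490.5 -334.6] len [49.8 93.6 49.7 93.2] ang [-105.5  165.3   73.9  -14.7]
rest [[490.9, -49.8], [497.4, -99.6], [420.0, -110.3], [412.2, -60.6]] mean [455.1 -80.1] len [50.3 78.1 50.3 79.5] ang [ -82.5 -172.2   99.     7.8]
box [[621.7, 376.8], [638.2, 291.9], [474.3, 252.7], [461.1, 339.2]] mean [548.8 315.1] len [ 86.4 168.6  87.5 165. ] ang [ -79.  -166.5   98.7   13.2]
boxS [[471.0, 341.7], [641.9, 361.2], [666.8, 274.9], [497.1, 251.3]] mean [569.2 307.3] len [172.   89.8 171.3  94. ] ang [   6.5  -73.9 -172.1  106.1]
```

```bash
cat >> h.py <<'E'
def go(x,y,z,yaw):
    """tool-frame shift (cm) and twist (rad) from here to a tool-down pose (mm, deg)"""
    o=observe(); p=np.array(o['tcp_pos']); Y=np.radians(o['eef_rot'][2])
    d=np.array([x,y,z])/1000-p; c,s=np.cos(Y),np.sin(Y)
    tw=-((yaw-np.degrees(Y)+180)%360-180)
    print('t',round(o['t'],2),'pos',(p*1000).round(1),'rot',o['eef_rot'].round(1),'j',o['joint_positions'].round(0),'F',o['wrist_force'].round(1),'gap',round(o['finger_gap']*1000,1))
    print('dx %.2f dy %.2f dz %.2f twist %.3f'%(100*(d[0]*c+d[1]*s),100*(d[0]*s-d[1]*c),-100*d[2],np.radians(tw)))
E
python3 - <<'E'
from h import *
P=ray('scene',[((x+.5)/2.045-.5+410,(y+.5)/2.5-.5+85) for x,y in [(75,17),(202,100),(163,152),(32,65)]],.1)[:,:2]*1000
e=np.roll(P,-1,0)-P
print(P.round(1),P.mean(0),np.hypot(*e.T),np.degrees(np.arctan2(e[:,1],e[:,0])))
E
```

```text
[[467.5 345.4]
 [624.5 381.5]
 [641.4 302.8]
 [484.  263.6]] [554.33550893 323.3184364 ] [161.09489931  80.5081207  162.14899067  83.42892393] [  12.93115342  -77.87182212 -166.04377356  101.45006206]
```

apply_moves:
  motion:
    - {"dx": 20,"twist": 0.6}
    - {"dx": 20,"twist": 0.6}
    - {"dx": 20,"twist": 0.6}
    - {"dx": 20,"twist": 0.6}
    - {"dx": 20,"twist": 0.6}
  gripper: 8.54

```text
schema error: expected keys dx, dy, dz, twist
```

```bash
python3 -c "
from h import *
go(509.5,-339,170,-15)"
```

```text
t 0.1 pos [ 220.4 -475.8  230.5] rot [-179.9    0.    24.9] j [-65.  15.  -8.  67.  -0.  90.] F [ 0.2 -0.6  0.1] gap 85.2
dx 31.98 dy -0.26 dz 6.05 twist 0.696
```

apply_moves:
  motion:
    - {"dx": 20,"dy": 0,"dz": 0,"twist": 0.6}
    - {"dx": 20,"dy": 0,"dz": 0,"twist": 0.6}
    - {"dx": 20,"dy": 0,"dz": 0,"twist": 0.6}
    - {"dx": 20,"dy": 0,"dz": 0,"twist": 0.6}
    - {"dx": 20,"dy": 0,"dz": 0,"twist": 0.6}
  gripper: 8.54

```text
t: 0.52
tcp_pos: [0.394, -0.3957, 0.2309]
eef_rot: [-180.0, 0.0, -8.1]
wrist_force: [0.2, -0.2, 0.1]
finger_gap: 0.0855
```

```bash
python3 -c "
from h import *
go(509.5,-339,170,-15)"
```

```text
t 0.52 pos [ 394.  -395.7  230.9] rot [-180.     0.    -8.1] j [-45.  18.  -3.  69.  -0. 143.] F [ 0.2 -0.2  0.1] gap 85.5
dx 10.63 dy -7.25 dz 6.09 twist 0.120
```

apply_moves:
  motion:
    - {"dx": 9.74,"dy": -6.97,"dz": 6,"twist": 0.096}
    - {"dx": 9.74,"dy": -6.97,"dz": 6,"twist": 0.096}
    - {"dx": 9.74,"dy": -6.97,"dz": 6,"twist": 0.096}
    - {"dx": 9.74,"dy": -6.97,"dz": 6,"twist": 0.096}
    - {"dx": 9.74,"dy": -6.97,"dz": 6,"twist": 0.096}

```text
t: 0.93
tcp_pos: [0.4998, -0.3385, 0.1686]
eef_rot: [-179.9, 0.2, -13.0]
wrist_force: [0.0, 0.9, -0.3]
finger_gap: 0.0855
```

Run:
```python
from h import *
a=cams.read_camera('scene'); b=cams.read_camera('top')
go(509.5,-339,120,-15)
c=lambda im,x,y,w,h,k:cv2.resize(im[y:y+h,x:x+w],None,fx=k,fy=k,interpolation=cv2.INTER_CUBIC)
cv2.imwrite('pics/a1.png',np.hstack([c(a,130,170,130,150,3),c(b,370,150,130,150,3)]))
```

```text
t 1.03 pos [ 498.1 -340.8  171. ] rot [ 1.80e+02  1.00e-01 -1.33e+01] j [-34.  24.  -3.  63.  -0. 159.] F [-0.8 -0.1 -0.5] gap 85.4
dx 1.06 dy -0.44 dz 5.10 twist 0.031
```

View pics/a1.png

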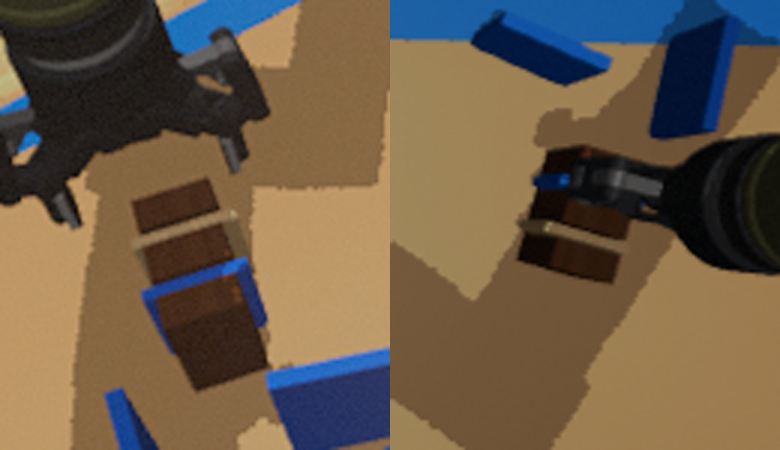

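The gripper is roughly above the block, about 11 mm short in x. I'll align first, then go down.

apply_moves:
  motion:
    - {"dx": 1.06,"dy": -0.44,"dz": 4.5,"twist": 0.031}
    - {"dx": 1.06,"dy": -0.44,"dz": 4.5,"twist": 0.031}
    - {"dx": 1.06,"dy": -0.44,"dz": 4.5,"twist": 0.031}
    - {"dx": 1.06,"dy": -0.44,"dz": 4.5,"twist": 0.031}
    - {"dx": 1.06,"dy": -0.44,"dz": 4.5,"twist": 0.031}

```text
t: 1.45
tcp_pos: [0.51, -0.3404, 0.1284]
eef_rot: [179.9, -0.1, -15.1]
wrist_force: [0.8, -0.1, -0.3]
finger_gap: 0.0852
```

```bash
python3 -c "
from h import *
go(509.5,-339,47,-15)"
```

```text
t 1.45 pos [ 510.  -340.4  128.4] rot [ 1.799e+02 -1.000e-01 -1.510e+01] j [-34.  27.  -6.  57.  -0. 161.] F [ 0.8 -0.1 -0.3] gap 85.2
dx -0.09 dy -0.12 dz 8.14 twist -0.002
```

apply_moves:
  motion:
    - {"dx": -0.05,"dy": -0.1,"dz": 2,"twist": 0}
    - {"dx": -0.05,"dy": -0.1,"dz": 4,"twist": 0}
    - {"dx": -0.05,"dy": -0.1,"dz": 6,"twist": 0}
    - {"dx": -0.05,"dy": -0.1,"dz": 8,"twist": 0}
    - {"dx": -0.05,"dy": -0.1,"dz": 8,"twist": 0}

```text
t: 1.87
tcp_pos: [0.5079, -0.3373, 0.0444]
eef_rot: [-179.9, 0.2, -15.1]
wrist_force: [-1.2, 0.3, -1.1]
finger_gap: 0.0852
```

```bash
python3 -c "
from h import *
go(509.5,-339,47,-15)"
```

```text
t 1.87 pos [ 507.9 -337.3   44.4] rot [-179.9    0.2  -15.1] j [-34.  31. -13.  47.  -0. 162.] F [-1.2  0.3 -1.1] gap 85.2
dx 0.20 dy 0.12 dz -0.26 twist -0.002
```

apply_moves:
  motion:
    - {"dx": 0,"dy": 0,"dz": 0,"twist": 0}
    - {"dx": 0,"dy": 0,"dz": 0,"twist": 0}
    - {"dx": 0,"dy": 0,"dz": 0,"twist": 0}
    - {"dx": 0,"dy": 0,"dz": 0,"twist": 0}
    - {"dx": 0,"dy": 0,"dz": 0,"twist": 0}
  gripper: 6
  force: 30

```text
t: 2.28
tcp_pos: [0.5113, -0.339, 0.0484]
eef_rot: [179.9, -0.2, -15.1]
wrist_force: [0.1, -0.6, 6.8]
finger_gap: 0.0652
```

```bash
python3 -c "
from h import *
go(509.5,-339,47,-15)"
```

```text
t 2.28 pos [ 511.3 -339.    48.4] rot [179.9  -0.2 -15.1] j [-34.  30. -12.  47.  -0. 162.] F [ 0.1 -0.6  6.8] gap 65.2
dx -0.17 dy 0.05 dz 0.14 twist -0.001
```

The fingers stopped at 65 mm, which matches the 66 mm width, so it's held. Next I'll lift.

apply_moves:
  motion:
    - {"dx": 0,"dy": 0,"dz": -1,"twist": 0}
    - {"dx": 0,"dy": 0,"dz": -3,"twist": 0}
    - {"dx": 0,"dy": 0,"dz": -5.5,"twist": 0}
    - {"dx": 0,"dy": 0,"dz": -8,"twist": 0}
    - {"dx": 0,"dy": 0,"dz": -10.5,"twist": 0}
  force: 45

```text
t: 2.7
tcp_pos: [0.5096, -0.3376, 0.1529]
eef_rot: [-180.0, 0.0, -15.0]
wrist_force: [0.7, -0.4, -0.4]
finger_gap: 0.0649
```

apply_moves:
  motion:
    - {"dx": 0,"dy": 0,"dz": -2,"twist": 0}
    - {"dx": 0,"dy": 0,"dz": -3,"twist": 0}
    - {"dx": 0,"dy": 0,"dz": -3,"twist": 0}

```text
t: 2.95
tcp_pos: [0.5114, -0.3388, 0.1845]
eef_rot: [179.9, -0.3, -15.0]
wrist_force: [0.9, -0.7, -0.7]
finger_gap: 0.0652
```

Run:
```python
from h import *
a=cams.read_camera('scene'); b=cams.read_camera('top')
go(456,-79.5,180,8.4)
c=lambda im,x,y,w,h,k:cv2.resize(im[y:y+h,x:x+w],None,fx=k,fy=k,interpolation=cv2.INTER_CUBIC)
cv2.imwrite('pics/a2.png',np.hstack([c(a,130,170,130,150,3),c(b,370,150,130,150,3)]))
```

```text
t 3.05 pos [ 509.8 -337.7  180.9] rot [-180.    0.  -15.] j [-34.  25.  -1.  65.   0. 162.] F [-0.1 -0.3 -0.3] gap 65.1
dx -11.90 dy -23.54 dz 0.09 twist -0.409
```

View pics/a2.png

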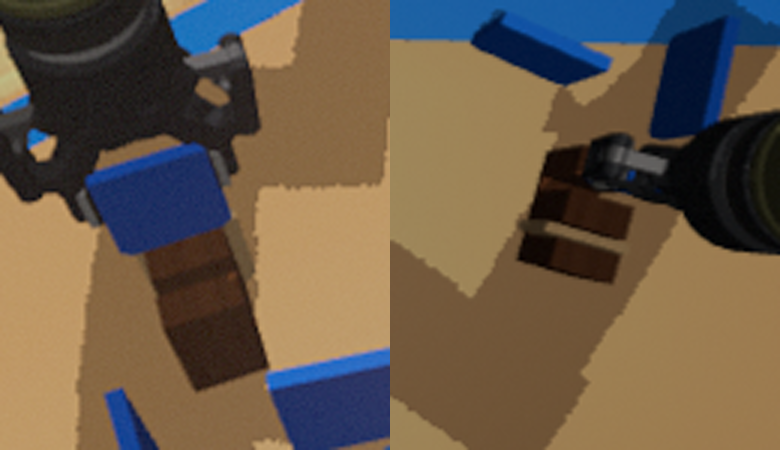

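Held upright, with the spare still in its slot. Next I'll carry it to above the rest.

apply_moves:
  motion:
    - {"dx": -1.2,"dy": -2.4,"dz": 0,"twist": -0.05}
    - {"dx": -3,"dy": -6,"dz": 0,"twist": -0.12}
    - {"dx": -4.8,"dy": -9.5,"dz": 0,"twist": -0.2}
    - {"dx": -6.6,"dy": -13,"dz": 0,"twist": -0.28}
    - {"dx": -8.4,"dy": -16.5,"dz": 0,"twist": -0.36}

```text
t: 3.47
tcp_pos: [0.4695, -0.1548, 0.1791]
eef_rot: [-179.9, 0.2, 5.8]
wrist_force: [0.5, 0.3, -0.3]
finger_gap: 0.0649
```

apply_moves:
  motion:
    - {"dx": 0,"dy": 0,"dz": 0,"twist": 0}
    - {"dx": 0,"dy": 0,"dz": 0,"twist": 0}

```text
t: 3.63
tcp_pos: [0.4699, -0.1547, 0.1798]
eef_rot: [-179.9, 0.2, 5.7]
wrist_force: [0.2, -0.5, -0.6]
finger_gap: 0.0651
```

```bash
python3 -c "
from h import *
go(456,-79.5,140,8.4)"
```

```text
t 3.63 pos [ 469.9 -154.7  179.8] rot [-179.9    0.2    5.7] j [-18.  14. -17.  59.  -0. 156.] F [ 0.2 -0.5 -0.6] gap 65.1
dx -0.63 dy -7.62 dz 3.98 twist -0.046
```

apply_moves:
  motion:
    - {"dx": -0.1,"dy": -1.5,"dz": 0,"twist": -0.01}
    - {"dx": -0.3,"dy": -4.5,"dz": 1,"twist": -0.03}
    - {"dx": -0.63,"dy": -7.62,"dz": 3,"twist": -0.046}
    - {"dx": -0.63,"dy": -7.62,"dz": 5,"twist": -0.046}
    - {"dx": -0.63,"dy": -7.62,"dz": 6,"twist": -0.046}

```text
t: 4.05
tcp_pos: [0.4563, -0.0811, 0.1185]
eef_rot: [-179.9, 0.2, 8.2]
wrist_force: [-0.8, -0.7, -0.2]
finger_gap: 0.0653
```

apply_moves:
  motion:
    - {"dx": 0,"dy": 0,"dz": 0,"twist": 0}
    - {"dx": 0,"dy": 0,"dz": 0,"twist": 0}

```text
t: 4.22
tcp_pos: [0.4576, -0.0823, 0.1203]
eef_rot: [-180.0, 0.1, 8.1]
wrist_force: [1.0, 0.1, -0.3]
finger_gap: 0.0653
```

Run:
```python
from h import *
a=cams.read_camera('scene'); b=cams.read_camera('top')
go(456,-79.5,60,8.4)
cv2.imwrite('pics/s3.png',a)
c=lambda im,x,y,w,h,k:cv2.resize(im[y:y+h,x:x+w],None,fx=k,fy=k,interpolation=cv2.INTER_CUBIC)
cv2.imwrite('pics/a3.png',np.hstack([c(a,240,110,100,120,4),c(b,280,180,100,120,4)]))
```

```text
t 4.32 pos [458.9 -82.5 121.6] rot [180.   -0.    8.1] j [-10.  14. -27.  49.  -0. 162.] F [ 0.2 -0.2 -0.4] gap 65.5
dx -0.24 dy -0.34 dz 6.16 twist -0.005
```

View pics/a3.png

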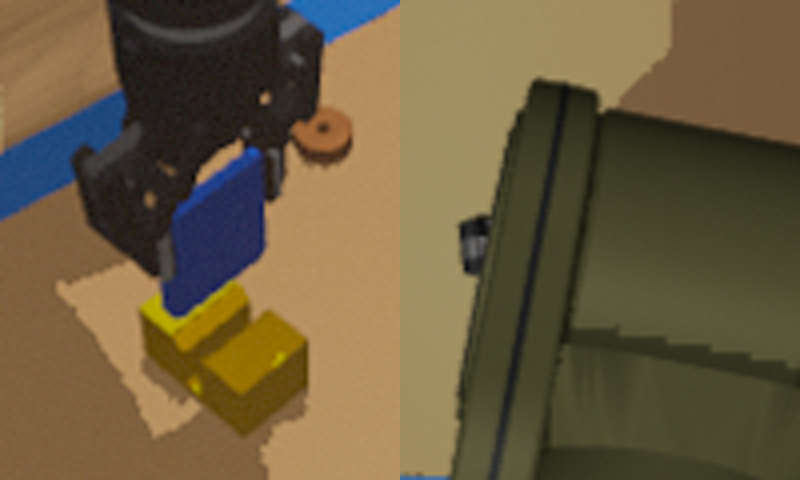

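The divider hangs level above the rest. Next I'll compare its outline with where the gripper pose puts it.

Run:
```python
from h import *
s=cv2.imread('pics/s3.png'); H=cv2.cvtColor(s,cv2.COLOR_BGR2HSV)
m=cv2.inRange(H,(105,150,60),(128,255,255)); q=np.zeros_like(m); q[140:192,278:308]=m[140:192,278:308]
c=max(cv2.findContours(q,0,1)[0],key=cv2.contourArea)
print(cv2.approxPolyDP(c,2,True)[:,0].tolist())
Y=np.radians(8.1);R=np.array([[np.cos(Y),-np.sin(Y)],[np.sin(Y),np.cos(Y)]])
o=np.array([.4575,-.0820,.1210-.037])
for x,y,z in[(4,-33,80),(4,33,80),(-4,33,80),(-4,-33,80),(4,33,6),(4,27,0),(4,-27,0),(4,-33,6)]:
    p=o+np.r_[R@[x/1000,y/1000],z/1000]; print((x,y,z),proj('scene',p)[0].round(1))
print('rest top corners',proj('scene',[np.r_[np.array([.456,-.0795])+R@[x,y],.044] for x,y in[(.04,.025),(.04,-.025),(-.04,-.025),(-.04,.025),(.011,-.025),(-.011,-.025)]]).round(1).tolist())
y=cv2.inRange(H,(20,150,60),(34,255,255)); y[:175]=0;y[225:]=0;y[:,:270]=0;y[:,322:]=0
print(cv2.approxPolyDP(max(cv2.findContours(y,0,1)[0],key=cv2.contourArea),2,True)[:,0].tolist())
```

```text
[[304, 147], [284, 162], [285, 167], [290, 165], [287, 167], [285, 164], [300, 154]]
(4, -33, 80) [279.4 165.8]
(4, 33, 80) [304.4 147.4]
(-4, 33, 80) [301.6 145.2]
(-4, -33, 80) [276.6 163.5]
(4, 33, 6) [305.5 170.6]
(4, 27, 0) [303.5 174. ]
(4, -27, 0) [284.3 188.6]
(4, -33, 6) [281.9 188.5]
rest top corners [[315.5, 194.6], [298.3, 208.2], [273.1, 186.3], [290.2, 173.4], [289.0, 200.1], [282.1, 194.1]]
[[277, 184], [277, 198], [300, 218], [316, 205], [316, 195], [308, 188], [302, 191], [299, 180], [285, 190]]
```

The outline matches the gripper pose within a pixel, so the pose is trustworthy. Next I'll lower it into the rest.

apply_moves:
  motion:
    - {"dx": 0,"dy": -0.3,"dz": 1,"twist": -0.005}
    - {"dx": 0,"dy": -0.3,"dz": 2,"twist": -0.005}
    - {"dx": 0,"dy": -0.3,"dz": 3,"twist": -0.005}
    - {"dx": 0,"dy": -0.3,"dz": 4,"twist": -0.005}
    - {"dx": 0,"dy": -0.3,"dz": 4,"twist": -0.005}

```text
t: 4.73
tcp_pos: [0.4573, -0.0791, 0.0807]
eef_rot: [-180.0, 0.1, 8.4]
wrist_force: [0.2, -0.1, -0.6]
finger_gap: 0.065
```

apply_moves:
  motion:
    - {"dx": 0,"dy": 0,"dz": 0.5,"twist": 0}
    - {"dx": 0,"dy": 0,"dz": 1,"twist": 0}
    - {"dx": 0,"dy": 0,"dz": 1.5,"twist": 0}
    - {"dx": 0,"dy": 0,"dz": 2,"twist": 0}
    - {"dx": 0,"dy": 0,"dz": 2,"twist": 0}

```text
t: 5.15
tcp_pos: [0.4572, -0.0785, 0.0605]
eef_rot: [-180.0, 0.0, 8.5]
wrist_force: [0.4, 0.3, 0.1]
finger_gap: 0.0653
```

```bash
python3 -c "
from h import *
go(457.2,-78.8,45,8.4)"
```

```text
t 5.15 pos [457.2 -78.5  60.5] rot [-180.     0.     8.5] j [-10.  17. -33.  40.   0. 162.] F [0.4 0.3 0.1] gap 65.3
dx -0.01 dy 0.03 dz 1.55 twist 0.002
```

No contact force on the way into the slot. Next I'll lower it the last 15 mm or so.

apply_moves:
  motion:
    - {"dx": 0,"dy": 0,"dz": 0.4,"twist": 0}
    - {"dx": 0,"dy": 0,"dz": 0.8,"twist": 0}
    - {"dx": 0,"dy": 0,"dz": 1.1,"twist": 0}
    - {"dx": 0,"dy": 0,"dz": 1.2,"twist": 0}
    - {"dx": 0,"dy": 0,"dz": 1.2,"twist": 0}

```text
t: 5.57
tcp_pos: [0.4573, -0.0785, 0.049]
eef_rot: [-180.0, 0.0, 8.5]
wrist_force: [-0.0, 0.2, -0.2]
finger_gap: 0.0656
```

apply_moves:
  motion:
    - {"dx": 0,"dy": 0,"dz": 0.1,"twist": 0}
    - {"dx": 0,"dy": 0,"dz": 0.2,"twist": 0}
    - {"dx": 0,"dy": 0,"dz": 0.3,"twist": 0}

```text
t: 5.82
tcp_pos: [0.4578, -0.0786, 0.0464]
eef_rot: [180.0, -0.0, 8.5]
wrist_force: [-2.5, 0.9, 13.2]
finger_gap: 0.0653
```

Contact with the slot floor: 13 N at the expected height. Releasing.

apply_moves:
  motion:
    - {"dx": 0,"dy": 0,"dz": -0.05,"twist": 0}
    - {"dx": 0,"dy": 0,"dz": -0.05,"twist": 0}
    - {"dx": 0,"dy": 0,"dz": -0.05,"twist": 0}
    - {"dx": 0,"dy": 0,"dz": -0.05,"twist": 0}
    - {"dx": 0,"dy": 0,"dz": -0.05,"twist": 0}
  gripper: 8.54

```text
t: 6.23
tcp_pos: [0.4576, -0.0786, 0.0469]
eef_rot: [-180.0, -0.0, 8.5]
wrist_force: [-0.6, -0.1, -0.6]
finger_gap: 0.0853
```

apply_moves:
  motion:
    - {"dx": 0,"dy": 0,"dz": 0,"twist": 0}
    - {"dx": 0,"dy": 0,"dz": -1,"twist": 0}
    - {"dx": 0,"dy": 0,"dz": -4,"twist": 0}
    - {"dx": 0,"dy": 0,"dz": -8,"twist": 0}
    - {"dx": 0,"dy": 0,"dz": -11,"twist": 0}

```text
t: 6.65
tcp_pos: [0.4575, -0.0786, 0.1587]
eef_rot: [180.0, -0.0, 8.5]
wrist_force: [0.6, 0.4, -0.3]
finger_gap: 0.0854
```

apply_moves:
  motion:
    - {"dx": 0,"dy": 0,"dz": 0,"twist": -0.625}
    - {"dx": 0,"dy": 0,"dz": 0,"twist": -0.625}
    - {"dx": 0,"dy": 0,"dz": 0,"twist": -0.625}
    - {"dx": 0,"dy": 0,"dz": 0,"twist": -0.625}
    - {"dx": 0,"dy": 0,"dz": 0,"twist": -0.625}
  gripper: 4

```text
t: 7.07
tcp_pos: [0.4575, -0.0786, 0.1569]
eef_rot: [180.0, -0.0, 44.7]
wrist_force: [1.0, -0.8, 0.2]
finger_gap: 0.0403
```

Run:
```python
from h import *
a=cams.read_camera('scene'); b=cams.read_camera('top')
go(457.2,-78.8,130,98.4)
cv2.imwrite('pics/s4.png',a);cv2.imwrite('pics/t4.png',b)
c=lambda im,x,y,w,h,k:cv2.resize(im[y:y+h,x:x+w],None,fx=k,fy=k,interpolation=cv2.INTER_CUBIC)
cv2.imwrite('pics/a4.png',np.vstack([np.hstack([c(a,240,110,100,75,4),c(b,280,190,100,75,4)]),np.hstack([c(a,410,85,110,82,400/110)[:290],c(b,105,140,110,82,400/110)[:290]])]))
```

```text
t 7.17 pos [457.5 -78.6 156.8] rot [-180.     0.    44.3] j [-10.  12. -24.  54.  -0. 126.] F [-0.2  0.7 -0.6] gap 40.2
dx -0.04 dy -0.01 dz 2.68 twist -0.944
```

View pics/a4.png

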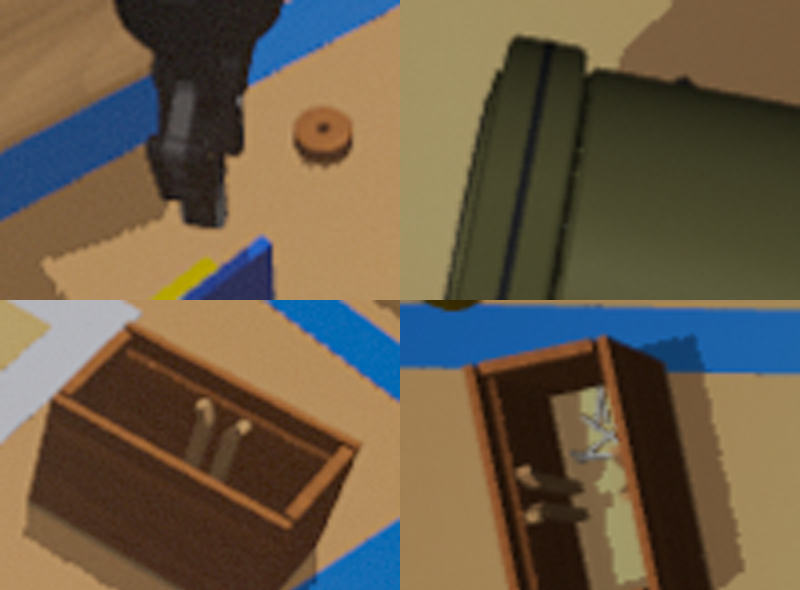

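The divider stands in the rest, its top edge at about scene (299,177). The box rim is a clean light brown in both views, so I can measure it from these pictures while the arm finishes turning.

apply_moves:
  motion:
    - {"dx": 0,"dy": 0,"dz": 1,"twist": -0.6}
    - {"dx": 0,"dy": 0,"dz": 2,"twist": -0.6}
    - {"dx": 0,"dy": 0,"dz": 2,"twist": -0.6}
    - {"dx": 0,"dy": 0,"dz": 2,"twist": -0.6}
    - {"dx": 0,"dy": 0,"dz": 2,"twist": -0.6}

```text
t: 7.58
tcp_pos: [0.4573, -0.0785, 0.1365]
eef_rot: [-180.0, 0.0, 78.8]
wrist_force: [0.0, 0.2, 0.4]
finger_gap: 0.0402
```

apply_moves:
  motion:
    - {"dx": 0,"dy": 0,"dz": 0,"twist": -0.344}
    - {"dx": 0,"dy": 0,"dz": 0,"twist": -0.344}
    - {"dx": 0,"dy": 0,"dz": 0,"twist": -0.344}
    - {"dx": 0,"dy": 0,"dz": 0,"twist": -0.344}
    - {"dx": 0,"dy": 0,"dz": 0,"twist": -0.344}

```text
t: 8.0
tcp_pos: [0.4576, -0.0786, 0.1368]
eef_rot: [-180.0, -0.0, 98.1]
wrist_force: [0.1, -0.1, 0.2]
finger_gap: 0.0401
```

Run:
```python
from h import *
go(457.3,-78.7,55,98.4)
for n,f,(x,y,w,h) in(('top','t4',(118,145,70,90)),('scene','s4',(420,88,92,60))):
    im=cv2.imread(f'pics/{f}.png'); H=cv2.cvtColor(im,cv2.COLOR_BGR2HSV)
    for px in ([(125,160),(178,220)] if n=='top' else []): print(H[px[1],px[0]])
    for v in (75,90):
        m=cv2.inRange(H,(0,90,v),(14,255,190)); q=np.zeros_like(m); q[y:y+h,x:x+w]=m[y:y+h,x:x+w]
        nl,lb,st,_=cv2.connectedComponentsWithStats(q); k=1+np.argmax(st[1:,4])
        pts=np.argwhere(lb==k)[:,::-1]; hull=cv2.convexHull(pts.astype(np.int32))[:,0]
        P=ray(n,hull,.1)[:,:2]*1000
        r=cv2.minAreaRect(P.astype(np.float32)); print(n,v,len(pts),np.round(r[0],1),np.round(r[1],1),round(r[2],1))
        cv2.imwrite(f'pics/mask_{n}{v}.png',q)
    if n=='scene': # rib tops (z .082)
        pass
```

```text
t 8.0 pos [457.6 -78.6 136.8] rot [-180.    -0.    98.1] j [-10.  13. -26.  51.  -0.  72.] F [ 0.1 -0.1  0.2] gap 40.1
dx -0.01 dy -0.03 dz 8.18 twist -0.005
[ 12 178  93]
[ 13 179  37]
top 75 580 [548.4 323.7] [166.9  79.9] 13.1
top 90 200 [541.1 359.6] [163.4   6.1] 13.3
scene 75 915 [555.1 320.4] [166.2  92.9] 13.1
scene 90 742 [554.7 321.3] [165.5  91.7] 13.3
```

Box from the scene view: (554.9, 320.8), with sizes matching (166 x 92) and yaw 13.2°. The top view's strip gives (550.5, 318.7). I'll use (553, 320). Next, the grasp by the faces.

apply_moves:
  motion:
    - {"dx": 0,"dy": 0,"dz": 2,"twist": -0.005}
    - {"dx": 0,"dy": 0,"dz": 4,"twist": -0.005}
    - {"dx": 0,"dy": 0,"dz": 6,"twist": -0.005}
    - {"dx": 0,"dy": 0,"dz": 8.1,"twist": -0.005}
    - {"dx": 0,"dy": 0,"dz": 8.1,"twist": -0.005}

```text
t: 8.42
tcp_pos: [0.4546, -0.078, 0.0527]
eef_rot: [-179.6, -0.1, 98.5]
wrist_force: [-0.9, 0.2, -0.0]
finger_gap: 0.0397
```

apply_moves:
  motion:
    - {"dx": 0,"dy": 0,"dz": 0,"twist": 0}
    - {"dx": 0,"dy": 0,"dz": 0,"twist": 0}
    - {"dx": 0,"dy": 0,"dz": 0,"twist": 0}
    - {"dx": 0,"dy": 0,"dz": 0,"twist": 0}
    - {"dx": 0,"dy": 0,"dz": 0,"twist": 0}
  gripper: 0
  force: 30

```text
t: 8.83
tcp_pos: [0.4587, -0.0788, 0.057]
eef_rot: [179.9, 0.0, 98.6]
wrist_force: [0.3, -0.1, 4.2]
finger_gap: 0.0074
```

apply_moves:
  motion:
    - {"dx": 0,"dy": 0,"dz": 0,"twist": 0}
    - {"dx": 0,"dy": 0,"dz": 0,"twist": 0}
    - {"dx": 0,"dy": 0,"dz": 0,"twist": 0}

```text
t: 9.08
tcp_pos: [0.4587, -0.0788, 0.057]
eef_rot: [179.9, 0.0, 98.7]
wrist_force: [-0.6, -0.4, 7.1]
finger_gap: 0.0071
```

The gap of 7 mm fits the 8 mm faces, since the same 0.8 mm offset showed in the end grip. Next I'll lift.

apply_moves:
  motion:
    - {"dx": 0,"dy": 0,"dz": -1,"twist": 0}
    - {"dx": 0,"dy": 0,"dz": -2.5,"twist": 0}
    - {"dx": 0,"dy": 0,"dz": -5,"twist": 0}
    - {"dx": 0,"dy": 0,"dz": -8,"twist": 0}
    - {"dx": 0,"dy": 0,"dz": -11.5,"twist": 0}

```text
t: 9.5
tcp_pos: [0.4562, -0.0783, 0.1711]
eef_rot: [-179.8, -0.1, 98.7]
wrist_force: [0.8, 0.6, 0.1]
finger_gap: 0.0077
```

apply_moves:
  motion:
    - {"dx": 0,"dy": 0,"dz": -1.5,"twist": 0}
    - {"dx": 0,"dy": 0,"dz": -2,"twist": 0}
    - {"dx": 0,"dy": 0,"dz": -2,"twist": 0}

```text
t: 9.75
tcp_pos: [0.4587, -0.0788, 0.1922]
eef_rot: [179.8, 0.1, 98.7]
wrist_force: [0.1, 0.3, -0.5]
finger_gap: 0.0078
```

```bash
python3 -c "
from h import *
go(553,320,190,103.2)"
```

```text
t 9.75 pos [458.7 -78.8 192.2] rot [1.798e+02 1.000e-01 9.870e+01] j [-10.  10. -20.  59.   0.  72.] F [ 0.1  0.3 -0.5] gap 7.8
dx 38.00 dy 15.33 dz 0.22 twist -0.079
```

apply_moves:
  motion:
    - {"dx": 2,"dy": 0.8,"dz": 0,"twist": -0.01}
    - {"dx": 5.5,"dy": 2.2,"dz": 0,"twist": -0.02}
    - {"dx": 9,"dy": 3.6,"dz": 0,"twist": -0.03}
    - {"dx": 12.5,"dy": 5,"dz": 0,"twist": -0.04}
    - {"dx": 16,"dy": 6.4,"dz": 0,"twist": -0.05}

```text
t: 10.17
tcp_pos: [0.4955, 0.0905, 0.1887]
eef_rot: [-179.8, 0.0, 101.5]
wrist_force: [0.5, 0.4, -0.2]
finger_gap: 0.0076
```

apply_moves:
  motion:
    - {"dx": 3.5,"dy": 1.4,"dz": 0,"twist": -0.005}
    - {"dx": 7,"dy": 2.8,"dz": 0,"twist": -0.01}
    - {"dx": 10.5,"dy": 4.2,"dz": 0,"twist": -0.015}
    - {"dx": 14,"dy": 5.6,"dz": 0,"twist": -0.02}
    - {"dx": 16,"dy": 6.4,"dz": 0,"twist": -0.02}

```text
t: 10.58
tcp_pos: [0.5268, 0.2622, 0.1882]
eef_rot: [-179.8, -0.0, 102.8]
wrist_force: [0.0, -0.2, -0.2]
finger_gap: 0.0074
```

apply_moves:
  motion:
    - {"dx": 0,"dy": 0,"dz": 0,"twist": 0}
    - {"dx": 0,"dy": 0,"dz": 0,"twist": 0}
    - {"dx": 0,"dy": 0,"dz": 0,"twist": 0}

```text
t: 10.83
tcp_pos: [0.5262, 0.2578, 0.189]
eef_rot: [-179.8, 0.1, 102.7]
wrist_force: [-0.7, -0.7, -0.6]
finger_gap: 0.0074
```

```bash
python3 -c "
from h import *
go(553,320,190,103.2)"
```

```text
t 10.83 pos [526.2 257.8 189. ] rot [-1.798e+02  1.000e-01  1.027e+02] j [ 26.  22.  -4.  64.  -0. 103.] F [-0.7 -0.7 -0.6] gap 7.4
dx 5.48 dy 3.98 dz -0.10 twist -0.009
```

apply_moves:
  motion:
    - {"dx": 2,"dy": 1.4,"dz": 0,"twist": -0.009}
    - {"dx": 4.5,"dy": 3.2,"dz": 0,"twist": -0.009}
    - {"dx": 5.48,"dy": 3.98,"dz": 0,"twist": -0.009}
    - {"dx": 5.48,"dy": 3.98,"dz": 0,"twist": -0.009}
    - {"dx": 5.48,"dy": 3.98,"dz": 0,"twist": -0.009}

```text
t: 11.25
tcp_pos: [0.5539, 0.3196, 0.19]
eef_rot: [-179.9, 0.1, 103.1]
wrist_force: [0.2, -0.8, -0.2]
finger_gap: 0.0075
```

apply_moves:
  motion:
    - {"dx": 0,"dy": 0,"dz": 0,"twist": 0}
    - {"dx": 0,"dy": 0,"dz": 0.5,"twist": 0}
    - {"dx": 0,"dy": 0,"dz": 1,"twist": 0}
    - {"dx": 0,"dy": 0,"dz": 1.5,"twist": 0}
    - {"dx": 0,"dy": 0,"dz": 1.5,"twist": 0}

```text
t: 11.67
tcp_pos: [0.5532, 0.3199, 0.1743]
eef_rot: [-179.9, 0.0, 103.2]
wrist_force: [-0.5, -0.2, -1.6]
finger_gap: 0.0077
```

Run:
```python
from h import *
a=cams.read_camera('scene'); b=cams.read_camera('top')
cv2.imwrite('pics/s5.png',a);cv2.imwrite('pics/t5.png',b)
go(553,320,190,103.2)
p=np.array(observe()['tcp_pos']); Y=np.radians(13.2);R=np.array([[np.cos(Y),-np.sin(Y)],[np.sin(Y),np.cos(Y)]])
ex=[np.r_[p[:2]+R@[x/1000,y/1000],p[2]-.049+z/1000] for x,y,z in[(4,-33,80),(4,33,80),(4,-27,0),(4,-33,6),(4,27,0),(4,33,6)]]
q=proj('scene',ex);print(q.round(1).tolist()); print(proj('top',ex).round(1).tolist())
bx=[np.r_[np.array([.553,.320])+R@[x/1000,y/1000],.1] for x,y in[(83,45),(83,-45),(-83,-45),(-83,45)]]
qb=proj('scene',bx);print(qb.round(1).tolist())
k=5;s=cv2.resize(a[65:185,405:525],None,fx=k,fy=k,interpolation=cv2.INTER_CUBIC)
for u,v in np.r_[q,qb]: cv2.circle(s,(int((u-405+.5)*k),int((v-65+.5)*k)),4,(0,255,0),1)
cv2.imwrite('pics/a5.png',s)
```

```text
t 11.77 pos [553.8 320.6 175.3] rot [-179.9    0.   103.2] j [ 30.  28.   3.  66.  -0. 107.] F [-0.1  0.1 -0. ] gap 7.5
dx -0.04 dy -0.09 dz -1.47 twist -0.000
[[471.0, 90.9], [487.6, 74.0], [463.6, 117.1], [462.7, 116.7], [476.5, 103.5], [478.6, 100.1]]
[[139.8, 177.9], [106.3, 185.1], [154.6, 182.7], [156.2, 181.8], [130.1, 188.0], [125.9, 188.3]]
[[508.6, 124.2], [487.9, 147.9], [422.8, 111.5], [444.6, 90.3]]
```

View pics/a5.png

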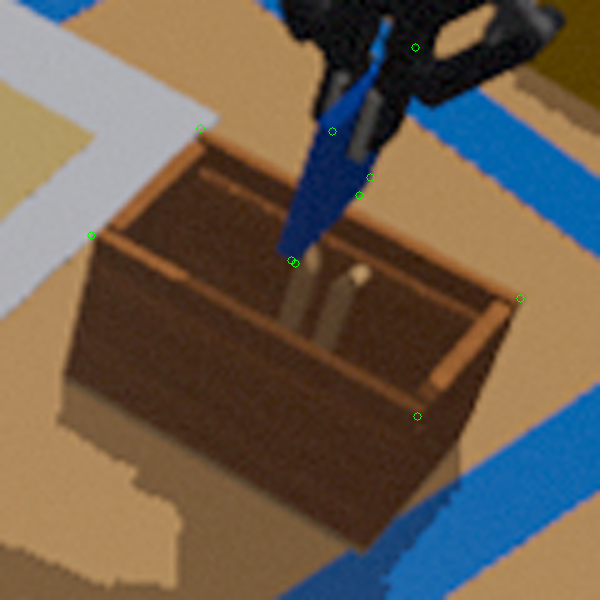

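Run:
```python
from h import *
Y=np.radians(13.2);R=np.array([[np.cos(Y),-np.sin(Y)],[np.sin(Y),np.cos(Y)]])
k=5; pr=lambda c,x,y,z:((proj('scene',np.r_[np.array(c)+R@[x/1000,y/1000],z/1000])[0]-[405,65]+.5)*k).round(0).tolist()
for c in((.553,.320),(.5549,.3208)):
    for P in[(-14,26,82),(14,26,82),(-5.5,26,70),(5.5,26,70),(-14,35,82),(14,35,82)]: print(c,P,pr(c,*P))
for P in[(4,-27,0),(-4,-27,0),(-4,-33,6),(-4,-33,80)]: print('div',P,pr((.5535,.3202),P[0],P[1],P[2]+126))
a=cv2.imread('pics/s5.png'); cv2.imwrite('pics/a6.png',cv2.resize(a[105:145,450:490],None,fx=14,fy=14,interpolation=cv2.INTER_CUBIC))
```

```text
(0.553, 0.32) (-14, 26, 82) [298.0, 248.0]
(0.553, 0.32) (14, 26, 82) [352.0, 277.0]
(0.553, 0.32) (-5.5, 26, 70) [308.0, 275.0]
(0.553, 0.32) (5.5, 26, 70) [329.0, 287.0]
(0.553, 0.32) (-14, 35, 82) [309.0, 237.0]
(0.553, 0.32) (14, 35, 82) [362.0, 266.0]
(0.5549, 0.3208) (-14, 26, 82) [302.0, 250.0]
(0.5549, 0.3208) (14, 26, 82) [356.0, 279.0]
(0.5549, 0.3208) (-5.5, 26, 70) [312.0, 277.0]
(0.5549, 0.3208) (5.5, 26, 70) [333.0, 288.0]
(0.5549, 0.3208) (-14, 35, 82) [313.0, 239.0]
(0.5549, 0.3208) (14, 35, 82) [366.0, 268.0]
div (4, -27, 0) [294.0, 264.0]
div (-4, -27, 0) [278.0, 255.0]
div (-4, -33, 6) [274.0, 253.0]
div (-4, -33, 80) [314.0, 124.0]
```

View pics/a6.png

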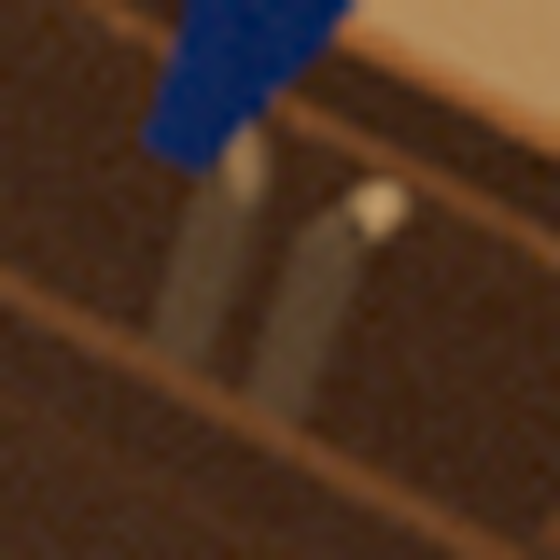

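The ribs and the divider in the same picture agree to about 1 mm, with the slot slightly to +x. I'll make that small shift and lower slowly.

apply_moves:
  motion:
    - {"dx": 0,"dy": 0.07,"dz": 0.8,"twist": 0}
    - {"dx": 0,"dy": 0.07,"dz": 1.6,"twist": 0}
    - {"dx": 0,"dy": 0.07,"dz": 2.4,"twist": 0}
    - {"dx": 0,"dy": 0.07,"dz": 3.2,"twist": 0}
    - {"dx": 0,"dy": 0.07,"dz": 3.5,"twist": 0}

```text
t: 12.18
tcp_pos: [0.5539, 0.3206, 0.1387]
eef_rot: [-179.8, 0.1, 103.2]
wrist_force: [0.7, -0.0, -0.5]
finger_gap: 0.0076
```

apply_moves:
  motion:
    - {"dx": 0,"dy": 0,"dz": 0.4,"twist": 0}
    - {"dx": 0,"dy": 0,"dz": 0.8,"twist": 0}
    - {"dx": 0,"dy": 0,"dz": 1.2,"twist": 0}
    - {"dx": 0,"dy": 0,"dz": 1.6,"twist": 0}
    - {"dx": 0,"dy": 0,"dz": 2,"twist": 0}

```text
t: 12.6
tcp_pos: [0.5551, 0.3213, 0.1206]
eef_rot: [180.0, -0.0, 103.2]
wrist_force: [-0.1, -0.2, 0.3]
finger_gap: 0.0071
```

```bash
python3 -c "
from h import *
go(554,320.5,55,103.2)"
```

```text
t 12.6 pos [555.1 321.3 120.6] rot [180.   -0.  103.2] j [ 30.  30.  -2.  59.  -0. 107.] F [-0.1 -0.2  0.3] gap 7.1
dx -0.05 dy -0.12 dz 6.56 twist 0.000
```

Free so far, with the bottom at about 71 mm. I'll go on in small steps and watch the force.

apply_moves:
  motion:
    - {"dx": 0,"dy": 0,"dz": 0.4,"twist": 0}
    - {"dx": 0,"dy": 0,"dz": 0.8,"twist": 0}
    - {"dx": 0,"dy": 0,"dz": 1.2,"twist": 0}
    - {"dx": 0,"dy": 0,"dz": 1.6,"twist": 0}
    - {"dx": 0,"dy": 0,"dz": 1.6,"twist": 0}

```text
t: 13.02
tcp_pos: [0.5545, 0.3208, 0.1037]
eef_rot: [-179.9, 0.0, 103.2]
wrist_force: [-1.0, -1.1, -1.9]
finger_gap: 0.0073
```

apply_moves:
  motion:
    - {"dx": 0,"dy": 0,"dz": 0.4,"twist": 0}
    - {"dx": 0,"dy": 0,"dz": 0.8,"twist": 0}
    - {"dx": 0,"dy": 0,"dz": 1.2,"twist": 0}
    - {"dx": 0,"dy": 0,"dz": 1.6,"twist": 0}
    - {"dx": 0,"dy": 0,"dz": 1.6,"twist": 0}

```text
t: 13.43
tcp_pos: [0.5544, 0.3209, 0.0877]
eef_rot: [-179.9, 0.0, 103.2]
wrist_force: [-1.8, -0.1, -2.2]
finger_gap: 0.0075
```

apply_moves:
  motion:
    - {"dx": 0,"dy": 0,"dz": 0.4,"twist": 0}
    - {"dx": 0,"dy": 0,"dz": 0.8,"twist": 0}
    - {"dx": 0,"dy": 0,"dz": 1.2,"twist": 0}
    - {"dx": 0,"dy": 0,"dz": 1.6,"twist": 0}
    - {"dx": 0,"dy": 0,"dz": 2.0,"twist": 0}

```text
t: 13.85
tcp_pos: [0.5544, 0.3211, 0.0683]
eef_rot: [-179.9, -0.0, 103.2]
wrist_force: [-4.6, -1.1, 1.9]
finger_gap: 0.0077
```

apply_moves:
  motion:
    - {"dx": 0,"dy": 0,"dz": 0.2,"twist": 0}
    - {"dx": 0,"dy": 0,"dz": 0.4,"twist": 0}
    - {"dx": 0,"dy": 0,"dz": 0.6,"twist": 0}
    - {"dx": 0,"dy": 0,"dz": 0.8,"twist": 0}
    - {"dx": 0,"dy": 0,"dz": 0.8,"twist": 0}

```text
t: 14.27
tcp_pos: [0.5544, 0.321, 0.0602]
eef_rot: [-179.9, 0.0, 103.2]
wrist_force: [-4.0, -0.5, -1.7]
finger_gap: 0.0073
```

apply_moves:
  motion:
    - {"dx": 0,"dy": -0.05,"dz": 0.1,"twist": 0}
    - {"dx": 0,"dy": -0.05,"dz": 0.2,"twist": 0}
    - {"dx": 0,"dy": -0.05,"dz": 0.3,"twist": 0}
    - {"dx": 0,"dy": -0.05,"dz": 0.4,"twist": 0}
    - {"dx": 0,"dy": -0.05,"dz": 0.4,"twist": 0}

```text
t: 14.68
tcp_pos: [0.5544, 0.3211, 0.0567]
eef_rot: [-180.0, -0.0, 103.2]
wrist_force: [-5.1, -1.3, 0.5]
finger_gap: 0.0075
```

apply_moves:
  motion:
    - {"dx": 0,"dy": 0,"dz": 0.1,"twist": 0}
    - {"dx": 0,"dy": 0,"dz": 0.15,"twist": 0}
    - {"dx": 0,"dy": 0,"dz": 0.2,"twist": 0}

```text
t: 14.93
tcp_pos: [0.5543, 0.3211, 0.0551]
eef_rot: [-180.0, -0.0, 103.2]
wrist_force: [-6.8, -1.8, 5.5]
finger_gap: 0.0079
```

apply_moves:
  motion:
    - {"dx": 0,"dy": -0.08,"dz": 0,"twist": 0}
    - {"dx": 0,"dy": -0.08,"dz": 0.1,"twist": 0}
    - {"dx": 0,"dy": -0.08,"dz": 0.1,"twist": 0}

```text
t: 15.18
tcp_pos: [0.5543, 0.3211, 0.0551]
eef_rot: [179.9, -0.0, 103.2]
wrist_force: [-5.5, -1.5, 6.6]
finger_gap: 0.0072
```

```bash
python3 -c "
from h import *
go(554,320.5,55,103.2)"
```

```text
t 15.18 pos [554.3 321.1  55.1] rot [179.9  -0.  103.2] j [ 30.  32.  -7.  50.  -0. 107.] F [-5.5 -1.5  6.6] gap 7.2
dx -0.05 dy -0.05 dz 0.01 twist 0.000
```

Down no further, with 6.6 N on the floor at the expected height. Releasing partway and rising.

apply_moves:
  motion:
    - {"dx": 0,"dy": 0,"dz": 0,"twist": 0}
    - {"dx": 0,"dy": 0,"dz": 0,"twist": 0}
    - {"dx": 0,"dy": 0,"dz": 0,"twist": 0}
    - {"dx": 0,"dy": 0,"dz": 0,"twist": 0}
    - {"dx": 0,"dy": 0,"dz": 0,"twist": 0}
  gripper: 4

```text
t: 15.6
tcp_pos: [0.5543, 0.321, 0.0538]
eef_rot: [179.9, -0.0, 103.2]
wrist_force: [-0.2, 0.4, -0.6]
finger_gap: 0.0398
```

apply_moves:
  motion:
    - {"dx": 0,"dy": 0,"dz": -1,"twist": 0}
    - {"dx": 0,"dy": 0,"dz": -3,"twist": 0}
    - {"dx": 0,"dy": 0,"dz": -6,"twist": 0}
    - {"dx": 0,"dy": 0,"dz": -9,"twist": 0}
    - {"dx": 0,"dy": 0,"dz": -12,"twist": 0}

```text
t: 16.02
tcp_pos: [0.5535, 0.3208, 0.1757]
eef_rot: [180.0, 0.0, 103.2]
wrist_force: [0.9, 0.6, 1.0]
finger_gap: 0.0396
```

apply_moves:
  motion:
    - {"dx": -4,"dy": 0,"dz": 0,"twist": 0}
    - {"dx": -8,"dy": 0,"dz": 0,"twist": 0}
    - {"dx": -12,"dy": 0,"dz": 0,"twist": 0}
    - {"dx": -16,"dy": -4,"dz": 0,"twist": 0}
    - {"dx": -20,"dy": -6,"dz": 0,"twist": 0}

```text
t: 16.43
tcp_pos: [0.5459, 0.1277, 0.1743]
eef_rot: [180.0, -0.0, 103.2]
wrist_force: [-0.3, -1.0, -0.8]
finger_gap: 0.0396
```

Run:
```python
from h import *
a=cams.read_camera('scene'); b=cams.read_camera('top')
go(554,320.5,55,103.2)
Y=np.radians(13.2);R=np.array([[np.cos(Y),-np.sin(Y)],[np.sin(Y),np.cos(Y)]])
ex=[np.r_[np.array([.5545,.3208])+R@[x/1000,y/1000],.086] for x,y in[(4,33),(4,-33),(-4,-33),(-4,33)]]
for n,im in(('scene',a),('top',b)):
    m=cv2.inRange(cv2.cvtColor(im,cv2.COLOR_BGR2HSV),(105,120,50),(128,255,255)); q=np.zeros_like(m)
    x,y,w,h=(430,90,75,55) if n=='scene' else (128,170,45,40); q[y:y+h,x:x+w]=m[y:y+h,x:x+w]
    c=max(cv2.findContours(q,0,1)[0],key=cv2.contourArea)[:,0]
    r=cv2.minAreaRect((ray(n,c,.086)[:,:2]*1000).astype(np.float32)); print(n,np.round(r[0],1),np.round(r[1],1),round(r[2],1))
c=lambda im,x,y,w,h,k:cv2.resize(im[y:y+h,x:x+w],None,fx=k,fy=k,interpolation=cv2.INTER_CUBIC)
cv2.imwrite('pics/a7.png',np.vstack([np.hstack([c(a,415,80,100,75,4),c(b,110,145,100,75,4)]),np.hstack([c(a,150,220,100,70,4),c(b,385,185,100,70,4)])]))
```

```text
t 16.53 pos [543.3 123.7 174.3] rot [-1.798e+02  1.000e-01  1.029e+02] j [13. 20. -9. 61. -0. 90.] F [ 0.7  0.2 -0.3] gap 39.9
dx 18.94 dy 5.43 dz 11.93 twist -0.006
scene [560.5 328.3] [21.6 57.8] 11.9Traceback (most recent call last):
  File "<stdin>", line 9, in <module>
ValueError: max() iterable argument is empty
```

Run:
```python
from h import *
a=cams.read_camera('scene'); b=cams.read_camera('top')
c=lambda im,x,y,w,h,k:cv2.resize(im[y:y+h,x:x+w],None,fx=k,fy=k,interpolation=cv2.INTER_CUBIC)
cv2.imwrite('pics/s8.png',a)
cv2.imwrite('pics/a8.png',np.vstack([np.hstack([c(a,415,80,100,75,4),c(b,110,145,100,75,4)]),np.hstack([c(a,150,220,100,70,4),c(b,385,185,100,70,4)])]))
Y=np.radians(13.2);R=np.array([[np.cos(Y),-np.sin(Y)],[np.sin(Y),np.cos(Y)]])
for x,y in[(4,33),(4,-33),(-4,-33),(-4,33)]:
    print((x,y),((proj('scene',np.r_[np.array([.5547,.3208])+R@[x/1000,y/1000],.086])[0]-[415,80]+.5)*4).round(0).tolist())
```

```text
(4, 33) [237.0, 143.0]
(4, -33) [175.0, 209.0]
(-4, -33) [163.0, 202.0]
(-4, 33) [225.0, 136.0]
```

View pics/a8.png

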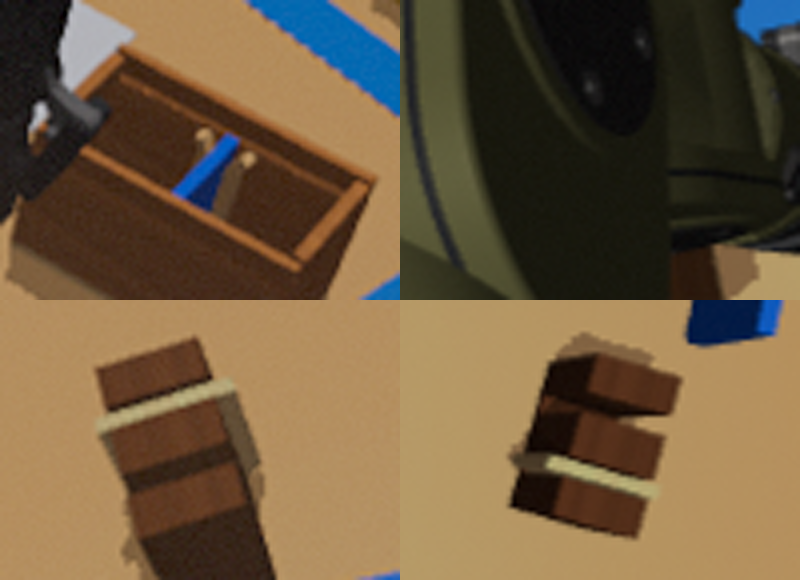

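The blue top edge's far end is seen at about (238,140) and (227,134) in the enlarged crop. I predicted (237,143) and (225,136) for a fully seated divider, so they agree to under 1 pixel. It lies between the ribs and the spare is in its slot. Handing in.

```bash
python3 -c "
from h import *
print(job_done())"
```

```text
the job is handed in; nothing more can be done
None
```

I pulled the blue divider out of the stock block by its ends, stood it in the yellow rest and let go. I then took it again by its faces, lowered it slowly between the box guides until it touched the floor, released it and moved the arm clear. I handed in at about 16.6 s, and no verdict was reported.

**Passed:**
- **In the rest:** the divider reached the slot floor at the expected height, and a picture taken after release shows it standing there.
- **In the box:** it stopped at the expected height with 6.6 N of floor contact. In the last scene picture its top edge is between the ribs, within about 1 pixel of where a fully seated divider should be.
- **Spare:** the last pictures from both cameras show it still in its slot.

**Failed or disagreed:**
- **Camera offset:** the two cameras differed by 3–5 mm on positions, so I used values in between and the slot flares took up the rest.
- **Side force:** the guides pushed sideways with 4–7 N during the last of the lowering, and this went away on release.
- **Final box check:** the colour-mask measurement failed. The arm hid the box from the top camera, and the scene mask also picked up the divider's face. The final box check is therefore from the scene camera only, read by eye.

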